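# Set the counter stationery out again

### The arm

A 6-joint arm with a two-finger parallel gripper is mounted at the origin on the work surface. World frame = base frame: x ahead of the robot, y to its left, z up, the work surface at z = 0. Lengths are in mm, angles in rad, forces in N, time in s.
With the tool pointing down it reaches from about 350 to 875 mm from the base axis. Payload 4.2 kg.
Tool frame: the origin (TCP) lies at the very end of the fingers, on their centre line; the grasp point (between the pads) lies arm.grip_point_offset behind it (arm.grip_point_offset is the distance from the TCP to the grasp point, in mm); z points along the fingers, y is the line along which they close (so a half turn about z gives the same grasp; the last joint's range is limited). The gripper opens to 85 mm and grips with 20 to 120 N. Pads are 22 mm wide; open, the fingers measure 114 mm over their backs; the gripper's body (76 mm by 85 mm) begins 54 mm behind the grasp point. The pads swing forward as they close: fully open they stand 13 mm farther back than shut.
Start: joints at [-1.059, 0.385, 0.008, 0, -1.194, -0.259], TCP at [156.339, -605.109, 204.612] pointing down, gripper open.
Joint ranges: [-3.14, 3.14], [-1.21, 2.06], [-1.07, 1.41], [-3.16, 2.05], [-2.99, -0.16], [-3.1, 3.1]. Speed limits (rad/s): [2.79, 2.79, 3.14, 3.14, 3.14, 3.14].

### API

Orientations are given as a unit quaternion [x, y, z, w].
In Python, from bench import arm, cams, ticket gives the robot as it stands.
- The arm moves only by the tool servo_tool, never from a script. Its argument "commands" is a list that holds one entry, the list of rows, each a list of 7 numbers: the closure in counts, from 0 (fully open) to 255 (shut), then the shift along the tool's x, y, z in m, then the turn, a rotation vector about the tool's x, y, z in degrees. In form: [[[grip, x, y, z, ax, ay, az], ...]]. A call has 1 to 10 rows; each row shifts and turns the commanded pose from where the row before left it, along the tool's axes as they then stand; what a row does not reach is not made up. A row lasts 1/12 s, in which the tool goes at most 41.7 mm and 7.16 degrees, less where a joint would pass 70% of its speed; a pose out of reach is approached as far as the arm can. A call with a gripper value outside its range is refused whole. The fingers move at their own pace and stop on an object; the grip force is fixed at half the most. Time passes only in rows, so rows that do not move let the fingers close. It gives the time, the measured TCP pose, the force, the opening and the grip force at its end, in the units of the state.
- arm.read_state(): the state, without advancing time (a new reading comes with each control period).
- cams.get_image(name): name is "scene" or "side" or "wrist"; returns a dict with "frame" (480x640x3 uint8, blue, green, red), "K" (3x3 intrinsics, pixels), "T" (4x4, takes a point from camera to world coordinates). Camera axes: x right, y up, looking along -z (the intrinsics and any distortion apply to the point x, -y, -z); pixel columns grow to the right and rows downward; lengths in mm; the calibration is good to about 2 mm. A picture is of the moment at which its call begins. There is no depth.
- ticket.job_done(): hands the job in; it is judged then, once.
The state is a dict: "clock": time; "joints": joint angles; "joint_vel": joint speeds; "joint_efforts": joint torques, N m; "position": TCP position; "ee_rot": TCP orientation; "contact_force": force on the tool from outside, world axes, zero at the start; "wrist_torque": the same for the moment, N m; "gripper_width": finger opening in mm; "grasp_force": force on a finger pad.
Only numpy, scipy, OpenCV 4.12 (cv2) and the standard library are available. Lean on these libraries where they do the work, as an engineer would, in place of code of your own. Each camera call takes 0.05 s, during which the arm holds its last target. There are 200 camera calls.

### The job

The office counter has just been wiped down; set its stationery out again. Lay the ink pad flat, lid up, midway on the line from the note holder to the calculator with its long sides along that line, and stand the rubber stamp upright on the middle of the pad; stand the clip tub squarely behind the note holder (the side away from the robot), and set the stapler upright beside the calculator, on the side away from the pad, parallel to it and level with its middle, these two with a gap of about 30 mm to their neighbour. Let go of everything and leave the eraser, mug and pen pot standing where they are.

Things in the scene. Friction and masses are not known exactly. Their poses are not given: they have to be found in the camera images.
- ink_pad: loose stamp-ink pad: flat box 80 (its x) x 54 (its y) x 18 high, black lid over a grey base, no handle, with a tiny steel latch (look only, 2 mm proud) on one long side; 90 g; origin at the centre of its underside, z up. Starts among the loose stationery on the right half of the counter; either way round along its x is equally good at the end
- stamp: loose rubber stamp: light wooden block 50 (x) x 30 (y) x 22 high with a rubber sole, and on its middle a turned dark wooden handle whose round knob is 30 across, widest from 60 to 72 above the underside, neck 16 across at 36; total height 81; about 60 g; origin at the centre of its underside, z up. Starts upright among the loose stationery; any yaw is good at the end
- clip_tub: loose round clip tub: plain grey cylinder 52 in diameter, 38 high, steel paper clips showing in its dark top (the top is solid); 90 g; origin at the centre of its underside, z up
- stapler: loose black compact stapler standing on its base, lying along its x: 100 (x) x 32 (y) x 46 high; the base 32 wide is 10 high, a steel magazine 22 wide from 10 to 24, the black upper arm 30 wide from 24 to 46, flat sides; 160 g; origin at the centre of its underside, z up; either way round is equally good at the end
- note_holder: note holder, fixed to the counter: square grey tray 85 x 85, walls 30 high, filled with a white paper block whose top is 38 high; origin at the centre of its underside; its x axis points roughly away from the robot (yaw within 0.15 rad), so its behind is its +x side. It and the calculator stand side by side on the left half of the counter, centres 240 mm apart along their common y axis, square to each other, either one on the left
- calculator: calculator, fixed to the counter: flat black box 115 (x) x 75 (y) x 25 high (keys to 28) with rows of keys and a greenish display at its far end; origin at the centre of its underside; same yaw as the note holder
- eraser: loose bystander: white eraser in a cardboard sleeve, 42 x 20 x 13, 20 g, lying between the loose stationery; origin at the centre of its underside; to be left alone
- mug: loose bystander: white mug 80 in diameter (handle at its +y), 92 high, far left; origin at the centre of its underside; to be left alone
- pen_pot: loose bystander: dark steel pot 74 in diameter, 95 high, with pens up to 155 high, at the far edge in the middle; origin at the centre of its underside; to be left alone
Not all that is in view belongs to the job. What is shaped like the stamp but turquoise is not meant. What is shaped like the ink_pad but turquoise is not meant.

How it is judged:
By the outcome, as a careful person would: the job done as asked, in the order asked, and still so for the second after the job is handed in, with the robot touching nothing.
It also fails if it takes over 109 s, if anything falls off the work surface, if the arm or the gripper's body presses on something with over 40 N, if the wrist force passes 120 N, or if a joint passes its speed limit or range.

## Working session

There is one attempt and no reset: what is moved stays moved. The work goes in short steps, Python scripts to look and compute and a tool call to move; the robot and the scene stay as the last step left them, time stands still between calls to the robot, and variables do not carry over. Pictures are saved under pics/ and viewed, at most 16 in all, crops included, and the job is handed in when it is done.

Besides the shell and the picture viewer there is one more tool, called after ">>>" by a JSON object that holds its "op" and its "data", one argument or row to a line. servo_tool: Moves the arm, as the interface text tells. Its arguments: {"type":"object","properties":{"commands":{"type":"array","items":{"type":"array","items":{"type":"array","items":{"type":"number"}}}}},"required":["commands"]}

```bash
mkdir -p pics; ls; python3 - <<'E'
from bench import arm,cams
import cv2
s=arm.read_state();print(s, arm.grip_point_offset)
for n in("scene","side"):
    d=cams.get_image(n);cv2.imwrite(f"pics/{n}0.png",d["frame"]);print(d["K"],d["T"],[k for k in d])
E
```

```text
pics
{'clock': 0.0, 'joints': array([-1.05939195e+00,  3.85533617e-01,  6.64142559e-03, -5.05876322e-04,
       -1.19398417e+00, -2.58590729e-01]), 'joint_vel': array([-0.00158858, -0.00121637,  0.00019791,  0.00083836,  0.00057871,
       -0.00011212]), 'joint_efforts': array([ 5.19302666e-04, -3.92293489e+01,  1.88402814e+01,  4.18634802e+00,
       -4.72837826e-03,  8.32876253e-06]), 'position': array([ 156.18732567, -604.51642149,  203.54056604]), 'ee_rot': array([-1.25977813e-01,  9.92032486e-01,  1.05217731e-03, -1.72698359e-04]), 'contact_force': array([ 0.28565332, -0.19387756,  0.4651739 ]), 'wrist_torque': array([-3.48498681e-02, -1.13650239e-02, -8.46108399e-05]), 'grasp_force': 0.0, 'gripper_width': 85.75539975412384} 18.700000000000003
[[620.35245844   0.         314.82564709]
 [  0.         620.35245844 243.25297234]
 [  0.           0.           1.        ]] [[-7.21226860e-01 -5.79297496e-01  3.79797615e-01  1.12094358e+03]
 [ 6.92674239e-01 -5.98503674e-01  4.02486957e-01  6.21532748e+02]
 [-5.84941863e-03  5.53360428e-01  8.32921377e-01  1.34347033e+03]
 [ 0.00000000e+00  0.00000000e+00  0.00000000e+00  1.00000000e+00]] ['frame', 'K', 'T']
[[601.14755974   0.         316.91366275]
 [  0.         601.14755974 241.4301779 ]
 [  0.           0.           1.        ]] [[-9.90926835e-01  9.66364157e-02 -9.34099039e-02  4.14146881e+02]
 [-1.34194758e-01 -7.50002060e-01  6.47679455e-01  7.66581082e+02]
 [-7.46819927e-03  6.54338073e-01  7.56165268e-01  9.19321557e+02]
 [ 0.00000000e+00  0.00000000e+00  0.00000000e+00  1.00000000e+00]] ['frame', 'K', 'T']
```

View pics/scene0.png

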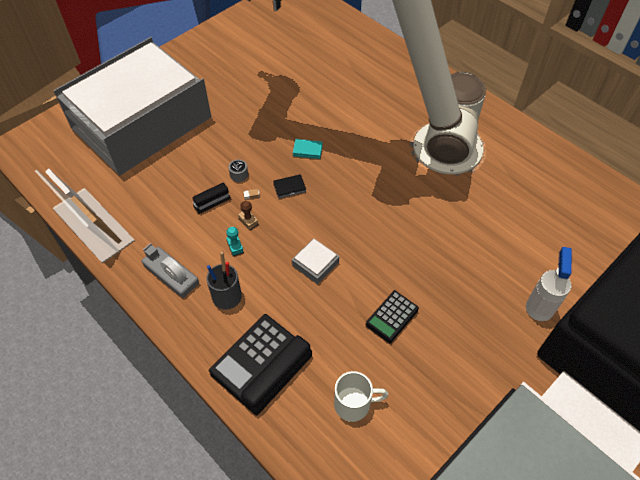

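View pics/side0.png

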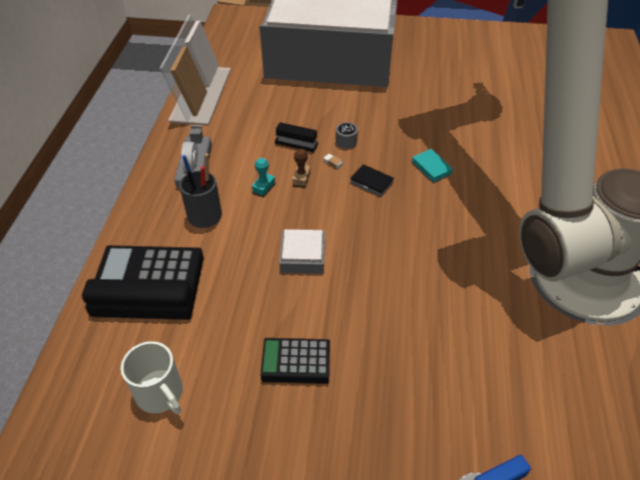

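Candidates:
- Stamp: brown (scene 247,213) or turquoise (234,240). I choose brown.
- Ink pad: black (290,186) or turquoise (307,149). I choose black.
- The stapler is at (211,197), the tub at (238,170), the note holder at (316,259) and the calculator at (392,315).

Next I check these in close crops.

```bash
python3 - <<'E'
import cv2
a=cv2.imread("pics/scene0.png");b=cv2.imread("pics/side0.png")
def crop(im,x,y,w,h,k,n): cv2.imwrite(n,cv2.resize(im[y:y+h,x:x+w],None,fx=k,fy=k,interpolation=cv2.INTER_CUBIC))
crop(a,185,130,160,120,5,"pics/c1.png")
crop(b,240,110,160,120,5,"pics/c2.png")
crop(a,280,225,160,120,5,"pics/c3.png")
crop(b,220,220,160,120*4//3,3.75,"pics/c4.png")
E
```

```text
(no output)
```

View pics/c1.png

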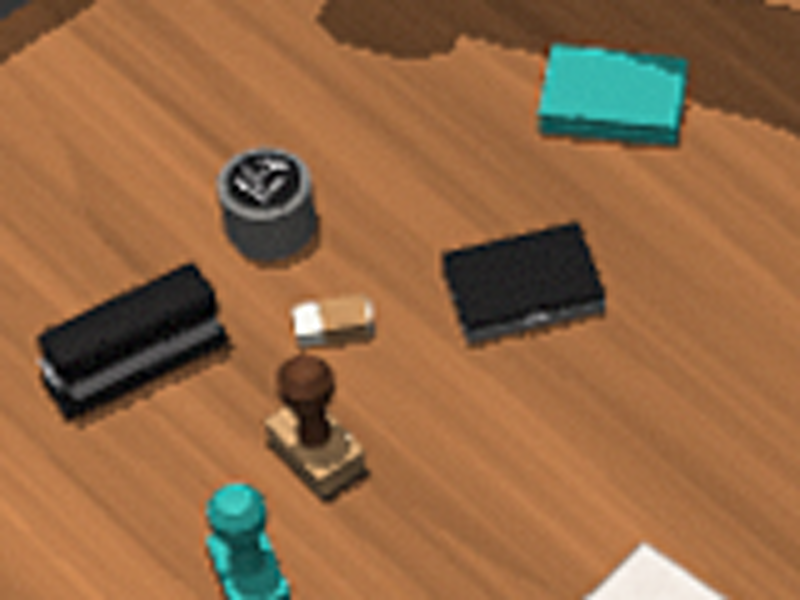

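View pics/c2.png

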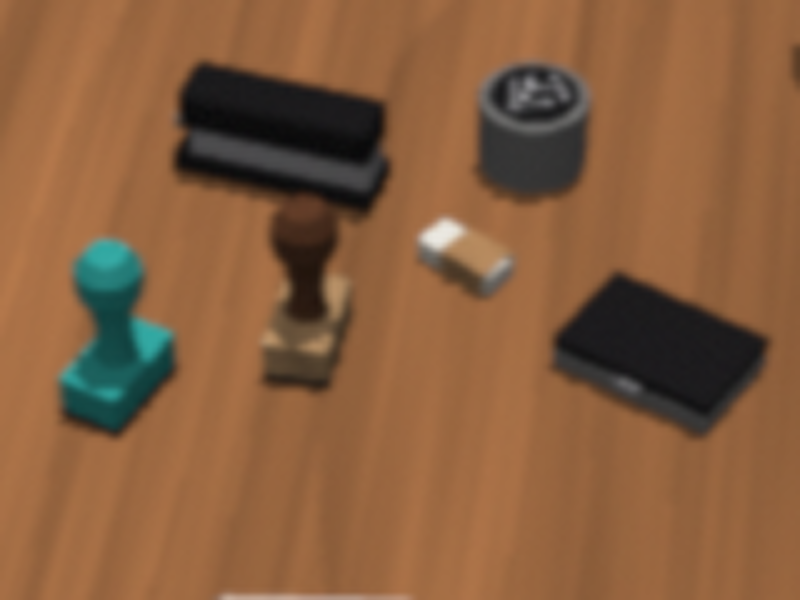

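View pics/c3.png

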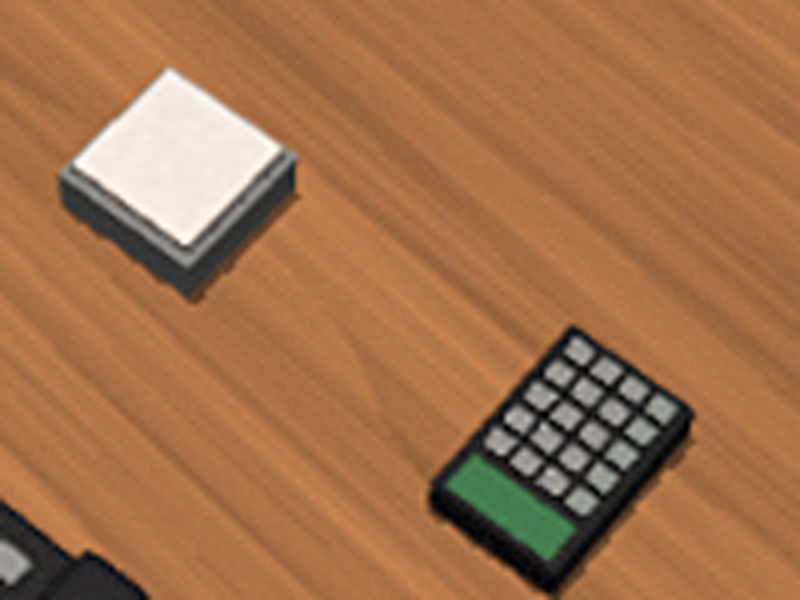

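View pics/c4.png

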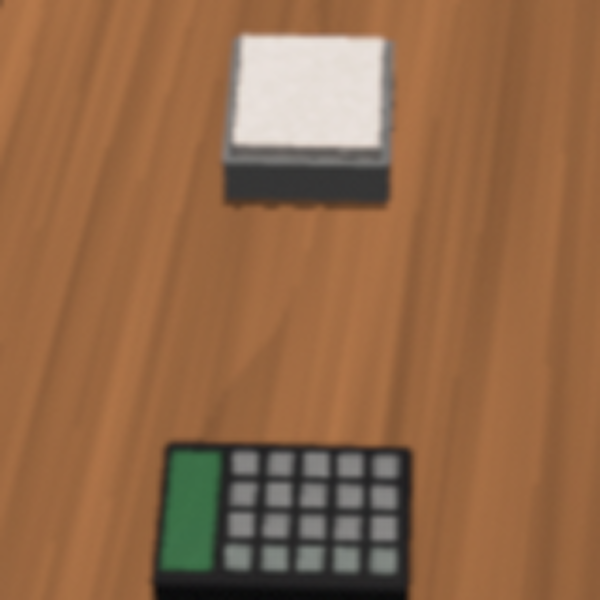

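```bash
cat > h.py <<'E'
import numpy as np
from scipy.optimize import least_squares
C={"scene":(620.35245844,314.82564709,243.25297234,np.array([[-7.21226860e-01,-5.79297496e-01,3.79797615e-01,1120.94358],[6.92674239e-01,-5.98503674e-01,4.02486957e-01,621.532748],[-5.84941863e-03,5.53360428e-01,8.32921377e-01,1343.47033],[0,0,0,1]])),
"side":(601.14755974,316.91366275,241.4301779,np.array([[-9.90926835e-01,9.66364157e-02,-9.34099039e-02,414.146881],[-1.34194758e-01,-7.50002060e-01,6.47679455e-01,766.581082],[-7.46819927e-03,6.54338073e-01,7.56165268e-01,919.321557],[0,0,0,1]]))}
def proj(c,P):
    f,cx,cy,T=C[c] if isinstance(c,str) else c
    p=(np.atleast_2d(P)-T[:3,3])@T[:3,:3]
    return np.c_[cx-f*p[:,0]/p[:,2], cy+f*p[:,1]/p[:,2]]
def rect(x,y,yaw,lx,ly,z):
    c,s=np.cos(yaw),np.sin(yaw);q=np.array([[1,1],[1,-1],[-1,-1],[-1,1]])*[lx/2,ly/2]
    return np.c_[q@np.array([[c,s],[-s,c]])+[x,y],np.full(4,z)]
def res(p,obs):   # obs: (cam, crop(x0,y0,k), (lx,ly,z), pts)
    r=[]
    for c,(x0,y0,k),(lx,ly,z),pts in obs:
        m=proj(c,rect(*p,lx,ly,z) if lx else [[p[0],p[1],z]])
        for u in pts:
            d=m-(np.array([x0,y0])+(np.array(u)+.5)/k-.5); r+=list(d[np.argmin((d**2).sum(1))])
    return np.array(r)
def fit(obs,x,y,yaws=np.arange(0,3.1,.2)):
    return min((least_squares(res,[x,y,w],args=(obs,),loss="soft_l1") for w in yaws),key=lambda s:s.cost)
E
cat > m.py <<'E'
from h import *
a=("scene",(185,130,5));b=("side",(240,110,5));c=("scene",(280,225,5));d=("side",(220,220,3.75))
def show(n,s,o): print(n,np.round(s.x,3),"rms px",np.round(np.sqrt(np.mean(s.fun**2)),2),np.round(s.fun,1))
def go(n,o,x,y):
    o=[(*v[0],v[1],v[2]) for v in o];show(n,fit(o,x,y),o)
go("pad",[(a,(80,54,18),[(443,256),(578,224)]),(a,(80,54,0),[(473,346),(604,314)]),(b,(80,54,18),[(620,273),(768,340),(555,345)]),(b,(80,54,0),[(705,435),(555,368)])],400,-250)
go("stapler",[(a,(100,30,46),[(193,264),(40,340)]),(a,(100,32,0),[(67,420),(230,348)]),(b,(100,30,46),[(203,63),(384,103)]),(b,(100,32,0),[(178,168),(368,210)])],500,-300)
go("stamp",[(a,(0,0,66),[(306,382)]),(b,(0,0,66),[(303,230)]),(a,(50,30,0),[(328,500),(368,472)]),(b,(50,30,0),[(263,380),(328,384)]),(b,(50,30,22),[(263,348)])],500,-200)
go("tub",[(a,(0,0,38),[(266,183)]),(b,(0,0,38),[(535,97)])],450,-300)
go("eraser",[(a,(42,20,13),[(293,306),(370,297)]),(b,(42,20,13),[(450,218),(513,260),(419,240)])],450,-300)
# joint fit holder + calc
ho=[(c,(85,85,30),[(60,177),(298,158),(190,268)]),(c,(85,85,0),[(192,301)]),(d,(85,85,30),[(235,38),(392,40),(224,160),(389,162)]),(d,(85,85,0),[(226,204),(388,204)])]
ca=[(c,(115,75,25),[(574,326),(693,412),(550,578),(432,490)]),(d,(115,75,25),[(168,443),(410,450),(157,577),(408,582)])]
F=lambda o:[(*v[0],v[1],v[2]) for v in o]
ho,ca=F(ho),F(ca)
def r(p):
    x,y,w=p;return np.r_[res(p,ho),res((x-240*np.sin(w),y+240*np.cos(w),w),ca)]
s=least_squares(r,[500,0,0.]);show("holder",s,0);x,y,w=s.x
s2=fit(ca,500,240,[0]);show("calc alone",s2,0);show("holder alone",fit(ho,500,0,[0]),0)
n=np.array([-np.sin(w),np.cos(w)]);e=np.array([np.cos(w),np.sin(w)]);H=np.array([x,y])
print("pad tgt",H+120*n,"stapler",H+n*(240+37.5+30+16),"tub",H+e*(42.5+30+26),"yaw",w)
E
python3 m.py
```

```text
pad [ 431.227 -205.225    2.678] rms px 0.85 [ 0.3 -0.2  1.2 -0.6 -0.1  0.7  1.7  0.1 -0.8 -1.   0.9 -0.7 -0.7 -1.6
  0.4  0.7 -1.  -0.2]
stapler [ 6.17481e+02 -3.15653e+02 -2.24000e-01] rms px 1.38 [ 1.2 -1.1 -2.1 -1.1  0.3  1.3  1.1  0.3 -2.5 -2.4  1.5 -1.1 -1.5  0.
  0.2  1.2]
stamp [ 588.02  -200.796    1.569] rms px 0.51 [-0.   0.8 -0.1 -0.  -0.2  0.8  0.4 -0.   0.2 -0.3  0.7  0.1 -0.1 -1.2]
tub [ 501.446 -339.556    1.4  ] rms px 0.34 [ 0.4  0.2 -0.1 -0.5]
eraser [ 523.539 -258.713   -0.63 ] rms px 0.57 [ 0.8  0.2  0.8  0.4 -0.6 -0.6  0.5 -0.5 -0.4 -0.7]
holder [5.50953e+02 1.99520e+01 1.03000e-01] rms px 0.98 [ 0.1 -0.4  0.3 -0.1  0.1  0.4 -0.3 -0.2 -0.4 -0.5  0.3 -0.2 -0.6  0.2
  0.1  0.6 -0.3 -1.8  0.3 -0.9  0.2 -0.8  1.8 -0.3  1.7  0.4 -0.4 -0.9
 -1.  -1.7  0.9 -2.  -2.1  1.6  0.6  2. ]
calc alone [5.26949e+02 2.57936e+02 1.01000e-01] rms px 1.32 [-0.2 -0.8  1.4 -0.3  1.3  0.3 -0.8 -1.  -1.2 -2.2  0.6 -2.4 -2.4  1.1
  0.2  1.6]
holder alone [550.91   20.385   7.961] rms px 0.52 [ 0.2 -0.2  0.5 -0.1  0.3  0.4 -0.  -0.1 -0.6 -0.3  0.2 -0.1 -0.6  0.5
  0.2  0.7 -0.2 -1.6  0.4 -0.8]
pad tgt [538.661503   139.32127363] stapler [517.81662635 341.75086909] tub [648.93521479  30.04200529] yaw 0.10261180118833343
```

```bash
cat > g.py <<'E'
# usage: g.py x y z phi(deg of closing line) -> turn about tool z, then shift (mm) in turned tool axes
import sys,numpy as np
from scipy.spatial.transform import Rotation as R
from bench import arm
s=arm.read_state();p=s["position"];r=R.from_quat(s["ee_rot"]);M=r.as_matrix()
phi=np.degrees(np.arctan2(M[1,1],M[0,1]))
print("t %.2f pos"%s["clock"],p.round(1),"phi %.1f"%phi,"tilt",np.degrees(M[:2,2]).round(2),"q6 %.2f"%s["joints"][5],"w %.1f f %.1f"%(s["gripper_width"],s["grasp_force"]),s["contact_force"].round(1))
x,y,z,f=map(float,sys.argv[1:5]);d=(f-phi+180)%360-180
N=R.from_euler("z",d,degrees=True)*r
print("tool az %.1f deg;"%-d,"then shift mm",(N.inv().apply(np.array([x,y,z])-p)).round(1))
E
python3 g.py 431 -205 200 63.4
python3 - <<'E'
from h import *
obs=lambda *a:list(a)
def pt(z,s,d):
    f=lambda p:np.r_[proj("scene",[[*p,z]])[0]-s,proj("side",[[*p,z]])[0]-d]
    q=least_squares(f,[600,0]);print(q.x.round(0),q.fun.round(1))
pt(66,(232,231),(262,162)) # turq stamp
pt(95,(225,272),(200,183)) # pot rim
pt(92,(354,383),(150,360)) # mug
E
```

```text
t 0.10 pos [ 156.2 -604.6  203.6] phi 104.5 tilt [-0.03  0.11] q6 -0.26 w 85.3 f 0.0 [-0.3  0.   0. ]
tool az 41.1 deg; then shift mm [-66.8 480.3   4.6]
[ 664. -168.] [-0.8  0.   0.5  0.7]
[764. -65.] [-0.3  2.5  1.6 -1.1]
[740. 332.] [-0.3  2.2  1.4 -0.6]
```

>>> {"op": "servo_tool", "data": {
  "commands": [
    [[0,-0.0067,0.04,0,0,0,0],[0,0,0,0,0,0,6.85],[0,0,0,0,0,0,6.85],[0,0,0,0,0,0,6.85],[0,0,0,0,0,0,6.85],[0,0,0,0,0,0,6.85],[0,0,0,0,0,0,6.85],[0,-0.005,0.038,0,0,0,0],[0,-0.005,0.04,0,0,0,0],[0,-0.005,0.04,0,0,0,0]]
  ]
}}

```text
clock: 0.93
position: [219.0, -464.7, 203.7]
ee_rot: [0.231, 0.973, 0.001, -0.001]
contact_force: [1.8, -0.2, 0.7]
gripper_width: 85.4
grasp_force: 0.0
```

>>> {"op": "servo_tool", "data": {
  "commands": [
    [[0,-0.005,0.04,0,0,0,0],[0,-0.005,0.04,0,0,0,0],[0,-0.005,0.04,0,0,0,0],[0,-0.005,0.04,0,0,0,0],[0,-0.005,0.04,0,0,0,0],[0,-0.005,0.04,0,0,0,0],[0,-0.005,0.04,0,0,0,0],[0,-0.005,0.04,0,0,0,0],[0,-0.005,0.025,0,0,0,0],[0,0,0,0,0,0,0]]
  ]
}}

```text
clock: 1.77
position: [416.2, -174.7, 204.5]
ee_rot: [0.228, 0.974, 0.0, 0.0]
contact_force: [0.6, -0.1, 0.1]
gripper_width: 85.5
grasp_force: 0.0
```

```bash
python3 g.py 431 -205 100 63.4;python3 - <<'E'
from bench import cams
import cv2
d=cams.get_image("wrist");cv2.imwrite("pics/w1.png",d["frame"]);print(repr(d["K"]),repr(d["T"]))
import pickle;pickle.dump((d["K"],d["T"]),open("w1.pkl","wb"))
from h import *
K,T=d["K"],d["T"]; c=(K[0,0],K[0,2],K[1,2],T)
print(proj(c,rect(431.2,-205.2,2.678,80,54,18)).round(0))
E
```

```text
t 1.77 pos [ 416.2 -174.7  204.5] phi 63.7 tilt [0.05 0.01] q6 -1.99 w 85.5 f 0.0 [ 0.6 -0.1  0.1]
tool az 0.3 deg; then shift mm [-26.7 -20.5 104.5]
array([[364.11604291,   0.        , 315.46262196],
       [  0.        , 364.11604291, 236.84583878],
       [  0.        ,   0.        ,   1.        ]]) array([[ 4.43776997e-01, -8.65279439e-01, -2.33138305e-01,
         3.57038340e+02],
       [ 8.96136856e-01,  4.28740688e-01,  1.14543256e-01,
        -1.46744902e+02],
       [ 8.43952968e-04, -2.59755490e-01,  9.65674051e-01,
         3.72559706e+02],
       [ 0.00000000e+00,  0.00000000e+00,  0.00000000e+00,
         1.00000000e+00]])
[[268. 194.]
 [323. 195.]
 [322. 271.]
 [270. 271.]]
```

View pics/w1.png

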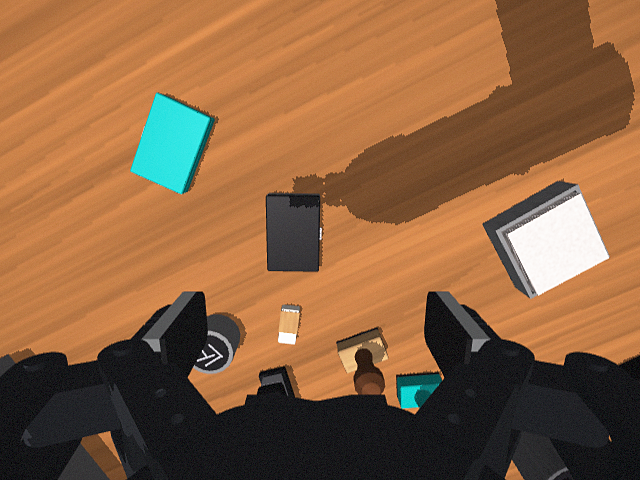

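The wrist view shows the black pad with corners (266,194), (321,194), (320,271) and (267,271). My prediction is within 2 px of that, and the latch at (322,233) confirms it is the pad. I descend on it.

>>> {"op": "servo_tool", "data": {
  "commands": [
    [[0,-0.0135,-0.0114,0.03,0,0,0.3],[0,-0.0134,-0.0113,0.03,0,0,0],[0,0,0,0.04,0,0,0],[0,0,0,0.04,0,0,0],[0,0,0,0.02,0,0,0],[0,0,0,0,0,0,0]]
  ]
}}

```text
clock: 2.32
position: [422.6, -210.2, 40.0]
ee_rot: [0.234, 0.972, -0.0, -0.006]
contact_force: [0.4, -1.0, -0.5]
gripper_width: 85.3
grasp_force: 0.0
```

```bash
python3 g.py 430.3 -207 2 63.4
```

```text
t 2.32 pos [ 422.6 -210.2   40. ] phi 62.9 tilt [-0.67  0.13] q6 -1.93 w 85.3 f 0.0 [ 0.4 -1.  -0.5]
tool az -0.5 deg; then shift mm [-5.9  6.4 37.9]
```

>>> {"op": "servo_tool", "data": {
  "commands": [
    [[0,0,0,0.005,0,0,0],[0,0,0,0,0,0,0],[0,0,0,0,0,0,0]]
  ]
}}

```text
clock: 2.57
position: [428.8, -210.5, 41.1]
ee_rot: [0.233, 0.973, 0.0, 0.002]
contact_force: [-0.8, 0.3, 0.5]
gripper_width: 85.5
grasp_force: 0.0
```

```bash
python3 g.py 430.3 -207 2 63.4
```

```text
t 2.57 pos [ 428.8 -210.5   41.1] phi 63.1 tilt [ 0.18 -0.04] q6 -1.93 w 85.5 f 0.0 [-0.8  0.3  0.5]
tool az -0.3 deg; then shift mm [ 0.4  3.8 39.1]
```

>>> {"op": "servo_tool", "data": {
  "commands": [
    [[0,0,0.0038,0.01,0,0,-0.3],[0,0,0,0.015,0,0,0],[0,0,0,0.01,0,0,0],[0,0,0,0.004,0,0,0],[0,0,0,0,0,0,0],[0,0,0,0,0,0,0],[0,0,0,0,0,0,0]]
  ]
}}

```text
clock: 3.15
position: [430.4, -206.8, 1.7]
ee_rot: [0.23, 0.973, 0.0, 0.001]
contact_force: [0.9, -0.6, -0.6]
gripper_width: 85.4
grasp_force: 0.0
```

```bash
python3 g.py 430.3 -207 2 63.4
```

```text
t 3.15 pos [ 430.4 -206.8    1.7] phi 63.4 tilt [ 0.14 -0.02] q6 -1.93 w 85.4 f 0.0 [ 0.9 -0.6 -0.6]
tool az -0.0 deg; then shift mm [-0.  -0.2 -0.3]
```

Now I close the fingers and lift.

>>> {"op": "servo_tool", "data": {
  "commands": [
    [[255,0,0,0,0,0,0],[255,0,0,0,0,0,0],[255,0,0,0,0,0,0],[255,0,0,0,0,0,0],[255,0,0,0,0,0,0],[255,0,0,0,0,0,0],[255,0,0,0,0,0,0],[255,0,0,0,0,0,0]]
  ]
}}

```text
clock: 3.82
position: [429.4, -206.6, 0.6]
ee_rot: [0.23, 0.973, -0.0, -0.0]
contact_force: [-1.1, -1.0, -0.3]
gripper_width: 0.1
grasp_force: 0.0
```

>>> {"op": "servo_tool", "data": {
  "commands": [
    [[255,0,0,-0.005,0,0,0],[255,0,0,-0.015,0,0,0],[255,0,0,-0.02,0,0,0],[255,0,0,-0.03,0,0,0],[255,0,0,-0.03,0,0,0],[255,0,0,-0.02,0,0,0],[255,0,0,0,0,0,0],[255,0,0,0,0,0,0]]
  ]
}}

```text
clock: 4.48
position: [430.1, -206.7, 122.1]
ee_rot: [0.23, 0.973, 0.0, 0.002]
contact_force: [0.3, 0.3, -0.2]
gripper_width: 0.1
grasp_force: 0.0
```

```bash
python3 g.py 538.7 139.3 120 185.9;python3 - <<'E'
from bench import cams
import cv2
d=cams.get_image("wrist");cv2.imwrite("pics/w2.png",d["frame"])
E
```

```text
t 4.48 pos [ 430.1 -206.7  122.1] phi 63.4 tilt [ 0.2  -0.01] q6 -1.93 w 0.1 f 0.0 [ 0.3  0.3 -0.2]
tool az -122.5 deg; then shift mm [-333.  -143.6    3. ]
```

View pics/w2.png

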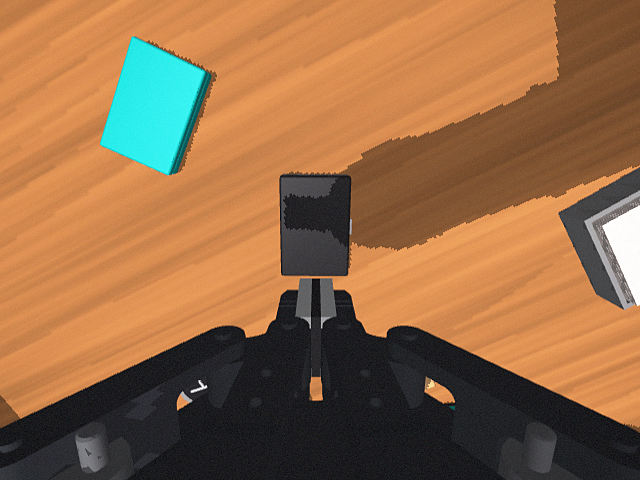

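```bash
python3 - <<'E'
from bench import cams,arm
from h import *
d=cams.get_image("wrist");K,T=d["K"],d["T"];c=(K[0,0],K[0,2],K[1,2],T)
o=[(c,(0,0,1),(80,54,18),[(280,175),(350,176),(349,275),(281,275)])]
s=fit(o,430,-207);print(s.x,s.fun.round(1))
p=arm.read_state()["position"];print("tcp px",proj(c,[p]),"under",proj(c,[[p[0],p[1],18]]))
E
```

```text
[ 428.39047461 -207.52943693   18.38039735] [-1.4 -0.6  2.  -1.4 -0.   1.5 -0.1  1.2]
tcp px [[317.32847454 275.05323423]] under [[316.55243634 226.9159595 ]]
```

The fingers shut completely and the pad stayed in place. They must have slid over its top, because when open the tips sit about 13 mm higher. I retry lower with limited closure and watch each step.

>>> {"op": "servo_tool", "data": {
  "commands": [
    [[0,0,0,0.01,0,0,0],[0,0,0,0,0,0,0],[0,0,0,0,0,0,0],[0,0,0,0,0,0,0],[0,0,0,0.03,0,0,0],[0,0,0,0.03,0,0,0],[0,0,0,0.03,0,0,0],[0,0,0,0.018,0,0,0],[0,0,0,0.006,0,0,0],[0,0,0,0,0,0,0]]
  ]
}}

```text
clock: 5.42
position: [428.5, -206.6, -4.7]
ee_rot: [0.23, 0.973, -0.0, -0.002]
contact_force: [-0.3, 0.4, 0.3]
gripper_width: 85.5
grasp_force: 0.0
```

>>> {"op": "servo_tool", "data": {
  "commands": [
    [[60,0,0,0,0,0,0],[60,0,0,0,0,0,0],[60,0,0,0,0,0,0],[60,0,0,0,0,0,0]]
  ]
}}

```text
clock: 5.75
position: [430.3, -206.8, -2.2]
ee_rot: [0.23, 0.973, 0.0, 0.001]
contact_force: [-0.3, 0.0, 0.5]
gripper_width: 65.1
grasp_force: 0.0
```

>>> {"op": "servo_tool", "data": {
  "commands": [
    [[110,0,0,0,0,0,0],[110,0,0,0,0,0,0],[110,0,0,0,0,0,0],[110,0,0,0,0,0,0]]
  ]
}}

```text
clock: 6.08
position: [429.5, -206.7, -3.3]
ee_rot: [0.23, 0.973, 0.0, 0.0]
contact_force: [-0.7, -0.2, 0.5]
gripper_width: 48.6
grasp_force: 0.0
```

```bash
python3 - <<'E'
from bench import cams,arm
from h import *
import cv2
p=arm.read_state();print(p["position"],p["gripper_width"],p["grasp_force"],p["contact_force"])
a=cams.get_image("side")["frame"];b=cams.get_image("wrist")["frame"]
a=cv2.resize(a[120:270,320:470],(600,600),interpolation=cv2.INTER_CUBIC);cv2.imwrite("pics/g1.png",a)
cv2.imwrite("pics/g1w.png",b)
E
```

```text
[ 429.46390833 -206.65345455   -3.26240344] 48.598000649883865 0.0 [-0.72387839 -0.24302379  0.4663814 ]
```

View pics/g1w.png

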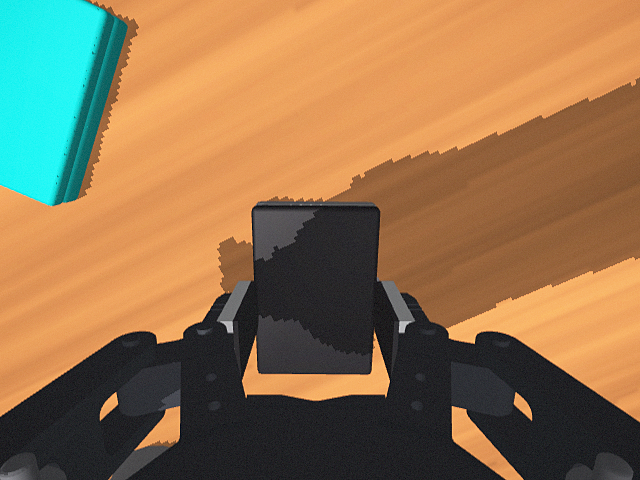

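```bash
python3 - <<'E'
from bench import cams,arm
from h import *
from scipy.spatial.transform import Rotation as R
import pickle
s=arm.read_state();p=s["position"];M=R.from_quat(s["ee_rot"]).as_matrix()
d=cams.get_image("wrist");K,T=d["K"],d["T"];c=(K[0,0],K[0,2],K[1,2],T)
for b in (0,8,18.7,30,45,60):
  for xx in (-11,11):
    print(b,xx,proj(c,[p+M@[xx,sg*24.3,-b] for sg in(-1,1)]).round(0).tolist())
E
```

```text
0 -11 [[269.0, 297.0], [366.0, 297.0]]
0 11 [[268.0, 255.0], [368.0, 255.0]]
8 -11 [[267.0, 304.0], [368.0, 304.0]]
8 11 [[265.0, 261.0], [370.0, 260.0]]
18.7 -11 [[264.0, 315.0], [372.0, 314.0]]
18.7 11 [[262.0, 268.0], [374.0, 268.0]]
30 -11 [[260.0, 327.0], [376.0, 327.0]]
30 11 [[258.0, 278.0], [378.0, 278.0]]
45 -11 [[255.0, 347.0], [382.0, 347.0]]
45 11 [[252.0, 293.0], [385.0, 293.0]]
60 -11 [[247.0, 371.0], [390.0, 371.0]]
60 11 [[244.0, 312.0], [394.0, 312.0]]
```

View pics/g1.png

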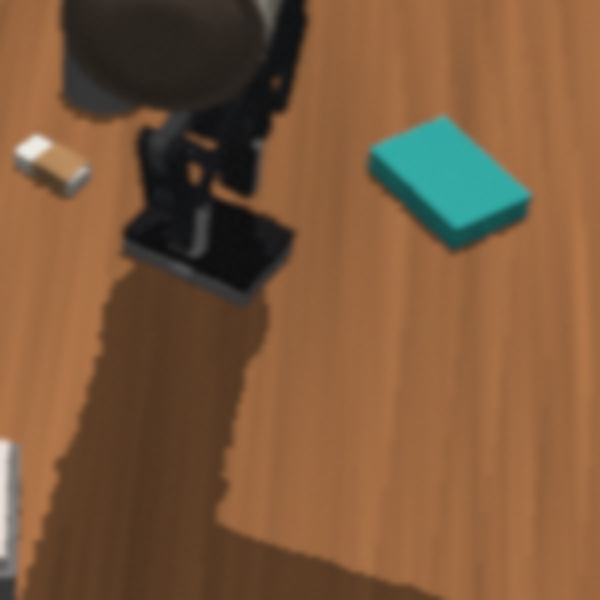

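The side view shows the fingers closed above the pad. The wrist view puts the real fingertips about 30 mm behind the reported TCP. I open a little and feel down beside the pad until a tip touches the counter.

>>> {"op": "servo_tool", "data": {
  "commands": [
    [[35,0,0,0,0,0,0],[35,0,0,0,0,0,0],[35,0,0,0,0,0,0],[35,0,0,0.008,0,0,0],[35,0,0,0.006,0,0,0],[35,0,0,0,0,0,0],[35,0,0,0,0,0,0]]
  ]
}}

```text
clock: 6.82
position: [428.7, -206.6, -18.2]
ee_rot: [0.23, 0.973, -0.0, -0.001]
contact_force: [0.2, -0.4, -0.1]
gripper_width: 74.1
grasp_force: 0.0
```

>>> {"op": "servo_tool", "data": {
  "commands": [
    [[35,0,0,0.003,0,0,0],[35,0,0,0.003,0,0,0],[35,0,0,0,0,0,0]]
  ]
}}

```text
clock: 7.07
position: [429.0, -206.6, -23.9]
ee_rot: [0.23, 0.973, -0.0, -0.0]
contact_force: [0.1, -0.1, 0.2]
gripper_width: 73.8
grasp_force: 0.0
```

>>> {"op": "servo_tool", "data": {
  "commands": [
    [[35,0,0,0.003,0,0,0],[35,0,0,0,0,0,0]]
  ]
}}

```text
clock: 7.23
position: [429.1, -206.6, -26.8]
ee_rot: [0.23, 0.973, -0.0, -0.0]
contact_force: [-0.0, 0.4, -0.5]
gripper_width: 73.4
grasp_force: 0.0
```

```bash
python3 g.py 430.3 -207 -30 63.4; python3 - <<'E'
from bench import cams
import cv2
b=cams.get_image("wrist")["frame"]
cv2.imwrite("pics/g2w.png",b[180:420,160:480])
E
```

```text
t 7.23 pos [ 429.1 -206.6  -26.8] phi 63.4 tilt [-0.04  0.01] q6 -1.93 w 73.4 f 0.0 [-0.   0.4 -0.5]
tool az -0.0 deg; then shift mm [-1.2  0.2  3.2]
```

View pics/g2w.png

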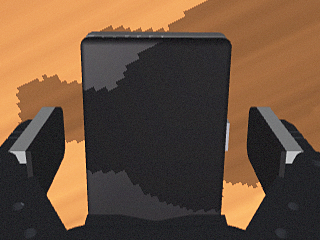

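No contact yet at −27, so I keep feeling downward.

>>> {"op": "servo_tool", "data": {
  "commands": [
    [[35,0,0,0.003,0,0,0],[35,0,0,0,0,0,0]]
  ]
}}

```text
clock: 7.45
position: [429.2, -206.6, -29.7]
ee_rot: [0.23, 0.973, -0.0, -0.0]
contact_force: [0.8, 0.5, -0.5]
gripper_width: 73.4
grasp_force: 0.0
```

>>> {"op": "servo_tool", "data": {
  "commands": [
    [[35,0,0,0.003,0,0,0],[35,0,0,0,0,0,0]]
  ]
}}

```text
clock: 7.62
position: [429.1, -206.6, -32.8]
ee_rot: [0.23, 0.973, -0.0, -0.0]
contact_force: [-0.1, -0.4, -0.4]
gripper_width: 73.3
grasp_force: 0.0
```

>>> {"op": "servo_tool", "data": {
  "commands": [
    [[35,0,0,0.002,0,0,0],[35,0,0,0,0,0,0]]
  ]
}}

```text
clock: 7.78
position: [429.2, -206.6, -34.7]
ee_rot: [0.23, 0.973, -0.0, -0.0]
contact_force: [0.0, -0.8, 0.1]
gripper_width: 73.6
grasp_force: 0.0
```

>>> {"op": "servo_tool", "data": {
  "commands": [
    [[35,0,0,-0.003,0,0,0],[110,0,0,0,0,0,0],[110,0,0,0,0,0,0],[110,0,0,0,0,0,0],[110,0,0,0,0,0,0],[110,0,0,0,0,0,0]]
  ]
}}

```text
clock: 8.28
position: [430.3, -207.0, -30.1]
ee_rot: [0.23, 0.973, -0.0, 0.001]
contact_force: [-1.2, 0.2, 8.9]
gripper_width: 52.7
grasp_force: 68.1
```

The pad is gripped: width 52.7, force 68 N. The tips touch the counter lightly at a reported z of about −30. I lift and turn.

>>> {"op": "servo_tool", "data": {
  "commands": [
    [[130,0,0,-0.005,0,0,0],[130,0,0,-0.015,0,0,0],[130,0,0,-0.025,0,0,0],[130,0,0,-0.025,0,0,0],[130,0,0,-0.025,0,0,-3],[130,0,0,-0.01,0,0,-6],[130,0,0,0,0,0,-7],[130,0,0,0,0,0,-7],[130,0,0,0,0,0,-7],[130,0,0,0,0,0,-7]]
  ]
}}

```text
clock: 9.12
position: [429.1, -206.5, 73.8]
ee_rot: [-0.093, 0.996, 0.0, 0.0]
contact_force: [0.6, 0.5, -0.1]
gripper_width: 52.7
grasp_force: 62.9
```

>>> {"op": "servo_tool", "data": {
  "commands": [
    [[130,0,0,0,0,0,-7],[130,0,0,0,0,0,-7],[130,0,0,0,0,0,-7],[130,0,0,0,0,0,-7],[130,0,0,0,0,0,-7],[130,0,0,0,0,0,-7],[130,0,0,0,0,0,-7],[130,0,0,0,0,0,-7],[130,0,0,0,0,0,-7],[130,0,0,0,0,0,-7]]
  ]
}}

```text
clock: 9.95
position: [429.0, -206.5, 73.6]
ee_rot: [-0.648, 0.762, 0.0, -0.0]
contact_force: [0.1, -0.9, -0.4]
gripper_width: 52.8
grasp_force: 62.9
```

>>> {"op": "servo_tool", "data": {
  "commands": [
    [[130,0,0,0,0,0,-7],[130,0,0,0,0,0,-7],[130,0,0,0,0,0,0],[130,0,0,0,0,0,0]]
  ]
}}

```text
clock: 10.28
position: [429.1, -206.6, 73.6]
ee_rot: [0.733, -0.681, -0.0, -0.0]
contact_force: [-0.7, -0.3, -1.0]
gripper_width: 52.9
grasp_force: 62.9
```

```bash
python3 g.py 538.7 139.3 50 185.9
```

```text
t 10.28 pos [ 429.1 -206.6   73.6] phi -175.8 tilt [-0.01  0.01] q6 0.18 w 52.9 f 62.9 [-0.7 -0.3 -1. ]
tool az -1.7 deg; then shift mm [-332.8 -144.5   23.7]
```

>>> {"op": "servo_tool", "data": {
  "commands": [
    [[130,0,0,0,0,0,-1.7],[130,-0.037,-0.016,0,0,0,0],[130,-0.037,-0.016,0,0,0,0],[130,-0.037,-0.016,0,0,0,0],[130,-0.037,-0.016,0,0,0,0],[130,-0.037,-0.016,0,0,0,0],[130,-0.037,-0.016,0,0,0,0],[130,-0.037,-0.016,0,0,0,0],[130,-0.037,-0.016,0,0,0,0],[130,-0.0378,-0.0165,0,0,0,0]]
  ]
}}

```text
clock: 11.12
position: [537.6, 142.5, 73.6]
ee_rot: [0.743, -0.67, -0.0, 0.0]
contact_force: [0.4, -0.9, -0.4]
gripper_width: 52.5
grasp_force: 62.9
```

>>> {"op": "servo_tool", "data": {
  "commands": [
    [[130,0,0,0.01,0,0,0],[130,0,0,0.01,0,0,0],[130,0,0,0,0,0,0],[130,0,0,0,0,0,0],[130,0,0,0,0,0,0]]
  ]
}}

```text
clock: 11.53
position: [537.4, 139.4, 53.7]
ee_rot: [0.743, -0.669, -0.0, 0.0]
contact_force: [0.3, 0.0, -1.0]
gripper_width: 52.4
grasp_force: 63.0
```

```bash
python3 g.py 538.6 140.3 -29 185.9; python3 - <<'E'
from bench import cams
import cv2,pickle
d=cams.get_image("wrist");cv2.imwrite("pics/p1.png",d["frame"]);pickle.dump((d["K"],d["T"]),open("p1.pkl","wb"))
E
```

```text
t 11.53 pos [537.4 139.4  53.7] phi -174.0 tilt [-0.03 -0.03] q6 -0.44 w 52.4 f 63.0 [ 0.3  0.  -1. ]
tool az 0.1 deg; then shift mm [-0.8 -1.3 82.7]
```

View pics/p1.png

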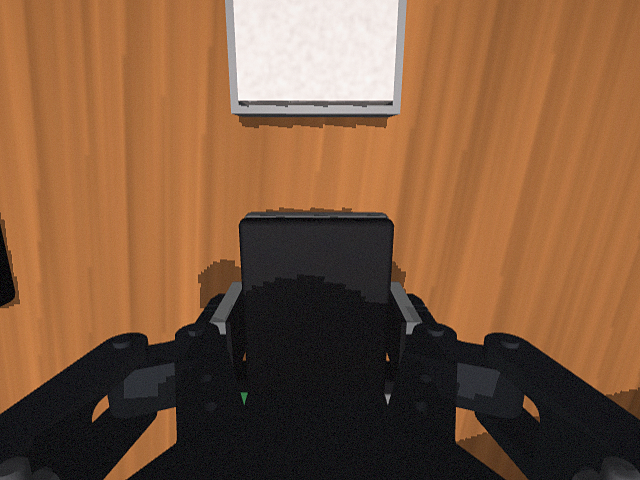

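```bash
python3 - <<'E'
from h import *
import pickle
K,T=pickle.load(open("p1.pkl","rb"));c=(K[0,0],K[0,2],K[1,2],T)
H=(550.95,19.95,.1026)
print("holder z30",proj(c,rect(*H,85,85,30)).round(0).tolist())
for z in (98,102,106): print(z,proj(c,rect(537.4,139.4,.1026+np.pi/2,80,54,z)).round(0).tolist())
E
```

```text
holder z30 [[227.0, 116.0], [215.0, -88.0], [409.0, -87.0], [397.0, 116.0]]
98 [[381.0, 412.0], [248.0, 412.0], [237.0, 218.0], [392.0, 218.0]]
102 [[383.0, 419.0], [246.0, 419.0], [234.0, 220.0], [395.0, 220.0]]
106 [[385.0, 427.0], [244.0, 427.0], [232.0, 223.0], [397.0, 223.0]]
```

The wrist view shows the holder's near edge at (232–400,114) and the pad between them at (241–393,216). Both match my prediction within about 1 mm, so I go straight down.

>>> {"op": "servo_tool", "data": {
  "commands": [
    [[130,0,0,0.02,0,0,0],[130,0,0,0.03,0,0,0],[130,0,0,0.02,0,0,0],[130,0,0,0.007,0,0,0],[130,0,0,0,0,0,0],[130,0,0,0,0,0,0]]
  ]
}}

```text
clock: 12.08
position: [538.5, 140.4, -22.6]
ee_rot: [0.744, -0.669, 0.0, -0.0]
contact_force: [0.2, -0.0, 0.0]
gripper_width: 52.6
grasp_force: 63.0
```

>>> {"op": "servo_tool", "data": {
  "commands": [
    [[130,0,0,0.002,0,0,0],[130,0,0,0.002,0,0,0],[130,0,0,0,0,0,0]]
  ]
}}

```text
clock: 12.33
position: [538.2, 140.8, -26.6]
ee_rot: [0.744, -0.669, 0.0, -0.001]
contact_force: [-0.2, 0.0, 0.8]
gripper_width: 52.9
grasp_force: 63.0
```

```bash
python3 g.py 537.6 139.4 -29 185.9
```

```text
t 12.33 pos [538.2 140.8 -26.6] phi -173.9 tilt [0.08 0.05] q6 -0.44 w 52.9 f 63.0 [-0.2  0.   0.8]
tool az 0.2 deg; then shift mm [1.4 0.7 2.4]
```

>>> {"op": "servo_tool", "data": {
  "commands": [
    [[130,0.0013,0.0006,0.0015,0,0,0.2],[130,0,0,0.001,0,0,0],[130,0,0,0,0,0,0],[130,0,0,0,0,0,0]]
  ]
}}

```text
clock: 12.67
position: [537.2, 139.2, -29.9]
ee_rot: [0.742, -0.67, 0.0, 0.0]
contact_force: [0.3, 0.1, -1.4]
gripper_width: 52.5
grasp_force: 63.0
```

```bash
python3 g.py 537.6 139.4 -29 185.9
```

```text
t 12.67 pos [537.2 139.2 -29.9] phi -174.1 tilt [-0. -0.] q6 -0.44 w 52.5 f 63.0 [ 0.3  0.1 -1.4]
tool az -0.0 deg; then shift mm [-0.1 -0.4 -0.9]
```

>>> {"op": "servo_tool", "data": {
  "commands": [
    [[60,0,0,0,0,0,0],[60,0,0,0,0,0,0],[60,0,0,0,0,0,0],[60,0,0,-0.01,0,0,0],[60,0,0,-0.03,0,0,0],[60,0,0,-0.04,0,0,0],[80,0,0,-0.04,0,0,0],[80,0,0,-0.04,0,0,0],[80,0,0,-0.02,0,0,0],[80,0,0,0,0,0,5.9]]
  ]
}}

```text
clock: 13.5
position: [540.7, 140.7, 157.6]
ee_rot: [-0.707, 0.707, -0.002, 0.006]
contact_force: [-0.2, 0.2, -0.8]
gripper_width: 58.1
grasp_force: 0.0
```

```bash
python3 g.py 588 -160 150 180; python3 - <<'E'
from bench import cams
from h import *
import cv2
d=cams.get_image("wrist");K,T=d["K"],d["T"];c=(K[0,0],K[0,2],K[1,2],T)
im=d["frame"]
for p in (rect(537.6,138.4,.1026+np.pi/2,80,54,18),rect(550.95-.0,19.95,.1026,85,85,30)):
    cv2.polylines(im,[np.int32(proj(c,p).round()*1)],True,(0,0,255),1)
cv2.imwrite("pics/p2.png",im)
E
```

```text
t 13.50 pos [540.7 140.7 157.6] phi 180.0 tilt [0.71 0.31] q6 -0.55 w 58.1 f 0.0 [-0.2  0.2 -0.8]
tool az -0.0 deg; then shift mm [300.7 -47.2   6.6]
```

View pics/p2.png

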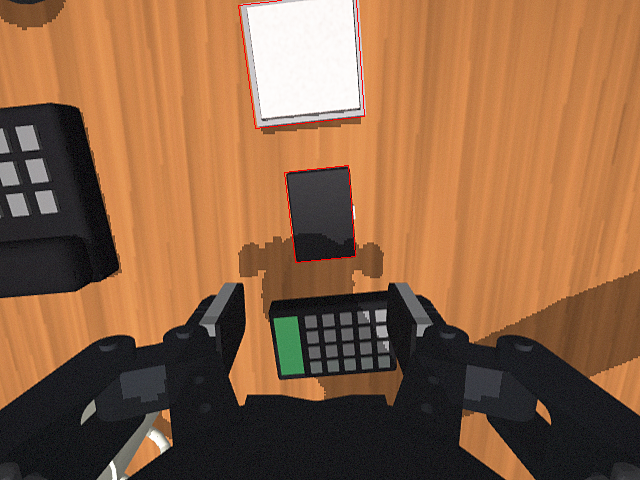

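The overlay shows the pad (corners 286–355, 166–262) and the holder right on the prediction, so the pad is placed well. Next is the stamp.

>>> {"op": "servo_tool", "data": {
  "commands": [
    [[80,0.038,-0.0053,0,0,0,0],[80,0.038,-0.0053,0,0,0,0],[80,0.038,-0.0053,0,0,0,0],[80,0.038,-0.0053,0,0,0,0],[80,0.038,-0.0053,0,0,0,0],[80,0.038,-0.0053,0,0,0,0],[80,0.038,-0.0053,0,0,0,0],[80,0.038,-0.0053,0,0,0,0],[80,0.035,-0.0048,0,0,0,0],[80,0,0,0,0,0,0]]
  ]
}}

```text
clock: 14.38
position: [583.9, -205.2, 149.3]
ee_rot: [-0.706, 0.709, 0.0, -0.001]
contact_force: [-0.3, 0.0, 0.1]
gripper_width: 58.7
grasp_force: 0.0
```

>>> {"op": "servo_tool", "data": {
  "commands": [
    [[80,0,0,0,0,0,0],[80,0,0,0,0,0,0]]
  ]
}}

```text
clock: 14.55
position: [583.6, -199.7, 149.6]
ee_rot: [-0.707, 0.707, 0.001, -0.0]
contact_force: [0.1, 0.2, 0.3]
gripper_width: 58.4
grasp_force: 0.0
```

```bash
python3 g.py 588 -200.8 90 180; python3 - <<'E'
from bench import cams
from h import *
import cv2
d=cams.get_image("wrist");K,T=d["K"],d["T"];c=(K[0,0],K[0,2],K[1,2],T);im=d["frame"];cv2.imwrite("pics/s1.png",im)
# dark brown knob blob near prediction
u=proj(c,[[588,-200.8,66]])[0];print("pred",u.round(1), "tub", proj(c,[[501.4,-339.6,38]]).round(0))
hsv=cv2.cvtColor(im,cv2.COLOR_BGR2HSV);m=cv2.inRange(hsv,(0,60,15),(14,255,125))
n,l,st,ce=cv2.connectedComponentsWithStats(m)
for i in range(1,n):
    if st[i,4]>150 and np.hypot(*(ce[i]-u))<120: print(st[i],ce[i].round(1))
E
```

```text
t 14.55 pos [ 583.6 -199.7  149.6] phi 180.0 tilt [-0.09  0.03] q6 0.07 w 58.4 f 0.0 [0.1 0.2 0.3]
tool az -0.0 deg; then shift mm [ 1.1 -4.5 59.5]
pred [308.8 233.8] tub [[434.  29.]]
[  237   209   143   190 11974] [305.8 304.3]
```

>>> {"op": "servo_tool", "data": {
  "commands": [
    [[80,0.0011,-0.0045,0.02,0,0,0],[80,0,0,0.035,0,0,0],[80,0,0,0.03,0,0,0],[80,0,0,0.02,0,0,0],[80,0,0,0.005,0,0,0],[80,0,0,0,0,0,0],[80,0,0,0,0,0,0]]
  ]
}}

```text
clock: 15.18
position: [589.9, -200.2, 41.4]
ee_rot: [0.708, -0.706, 0.001, -0.0]
contact_force: [-0.1, 0.8, 0.2]
gripper_width: 58.5
grasp_force: 0.0
```

```bash
python3 g.py 588 -200.8 20 180; python3 - <<'E'
from bench import cams
import cv2
d=cams.get_image("side")["frame"];e=cams.get_image("wrist")["frame"]
a=cv2.resize(d[110:230,240:400],(480,360),interpolation=cv2.INTER_CUBIC)
b=cv2.resize(e[140:380,160:480],(320,240))
import numpy as np
o=np.zeros((360,800,3),np.uint8);o[:,:480]=a;o[:240,480:]=b;cv2.imwrite("pics/s2.png",o)
E
```

```text
t 15.18 pos [ 589.9 -200.2   41.4] phi -179.9 tilt [ 0.1  -0.04] q6 0.07 w 58.5 f 0.0 [-0.1  0.8  0.2]
tool az 0.1 deg; then shift mm [ 0.6  2.  21.3]
```

>>> {"op": "servo_tool", "data": {
  "commands": [
    [[80,0.0006,0.002,0.01,0,0,0],[80,0,0,0.011,0,0,0],[80,0,0,0,0,0,0],[180,0,0,0,0,0,0],[180,0,0,0,0,0,0],[180,0,0,0,0,0,0],[180,0,0,0,0,0,0],[180,0,0,0,0,0,0]]
  ]
}}

```text
clock: 15.95
position: [587.2, -201.5, 19.4]
ee_rot: [-0.707, 0.707, -0.0, 0.0]
contact_force: [-0.2, -0.5, 0.9]
gripper_width: 27.6
grasp_force: 59.1
```

```bash
python3 g.py 537.6 138.4 90 185.9
```

```text
t 15.95 pos [ 587.2 -201.5   19.4] phi 180.0 tilt [ 0.05 -0.01] q6 0.07 w 27.6 f 59.1 [-0.2 -0.5  0.9]
tool az -5.9 deg; then shift mm [-343.2   14.3  -70.6]
```

>>> {"op": "servo_tool", "data": {
  "commands": [
    [[180,0,0,-0.01,0,0,0],[180,0,0,-0.02,0,0,0],[180,0,0,-0.03,0,0,0],[180,0,0,-0.02,0,0,0],[180,0,0,0,0,0,-5.9],[180,0,0,0,0,0,0],[180,-0.03,0.001,0,0,0,0],[180,-0.035,0.0015,0,0,0,0],[180,-0.035,0.0015,0,0,0,0],[180,-0.035,0.0015,0,0,0,0]]
  ]
}}

```text
clock: 16.78
position: [566.4, -66.7, 98.5]
ee_rot: [0.741, -0.671, -0.001, 0.001]
contact_force: [0.5, 0.7, -0.7]
gripper_width: 27.7
grasp_force: 59.1
```

>>> {"op": "servo_tool", "data": {
  "commands": [
    [[180,-0.035,0.0015,0,0,0,0],[180,-0.035,0.0015,0,0,0,0],[180,-0.035,0.0015,0,0,0,0],[180,-0.035,0.0015,0,0,0,0],[180,-0.035,0.0015,0,0,0,0],[180,-0.033,0.001,0,0,0,0],[180,0,0,0,0,0,0],[180,0,0,0,0,0,0],[180,0,0,0,0,0,0]]
  ]
}}

```text
clock: 17.53
position: [537.1, 138.1, 98.7]
ee_rot: [0.742, -0.67, -0.0, 0.001]
contact_force: [-0.3, -0.2, -1.0]
gripper_width: 28.1
grasp_force: 59.1
```

```bash
python3 g.py 537.6 138.4 38 185.9; python3 - <<'E'
from bench import cams
from h import *
import cv2
o=np.zeros((600,800,3),np.uint8)
for i,(n,(x,y)) in enumerate({"side":(220,190),"scene":(280,200)}.items()):
    im=cams.get_image(n)["frame"][y:y+150,x:x+100];o[:,i*400:i*400+400]=cv2.resize(im,(400,600),interpolation=cv2.INTER_CUBIC)
cv2.imwrite("pics/s3.png",o)
E
```

```text
t 17.53 pos [537.1 138.1  98.7] phi -174.2 tilt [-0.08 -0.04] q6 -0.44 w 28.1 f 59.1 [-0.3 -0.2 -1. ]
tool az -0.1 deg; then shift mm [-0.3 -0.6 60.7]
```

>>> {"op": "servo_tool", "data": {
  "commands": [
    [[180,0,-0.0005,0.015,0,0,0],[180,0,0,0.02,0,0,0],[180,0,0,0.014,0,0,0],[180,0,0,0.006,0,0,0],[180,0,0,0,0,0,0],[180,0,0,0,0,0,0],[180,0,0,0,0,0,0]]
  ]
}}

```text
clock: 18.22
position: [539.2, 138.2, 45.1]
ee_rot: [0.742, -0.67, 0.0, -0.001]
contact_force: [-0.0, -0.0, 0.2]
gripper_width: 27.8
grasp_force: 59.1
```

```bash
python3 g.py 537.6 138.4 38 185.9
```

```text
t 18.22 pos [539.2 138.2  45.1] phi -174.1 tilt [0.1  0.04] q6 -0.44 w 27.8 f 59.1 [-0.  -0.   0.2]
tool az -0.0 deg; then shift mm [-0.3  1.5  7.1]
```

>>> {"op": "servo_tool", "data": {
  "commands": [
    [[180,0,0.0012,0.003,0,0,0],[180,0,0,0.002,0,0,0],[180,0,0,0,0,0,0],[180,0,0,0,0,0,0]]
  ]
}}

```text
clock: 18.55
position: [537.1, 138.3, 39.3]
ee_rot: [0.743, -0.67, 0.0, -0.0]
contact_force: [-0.2, 0.0, -0.2]
gripper_width: 27.8
grasp_force: 59.1
```

>>> {"op": "servo_tool", "data": {
  "commands": [
    [[180,0,0,0.001,0,0,0],[180,0,0,0.001,0,0,0],[180,0,0,0,0,0,0],[180,0,0,0,0,0,0]]
  ]
}}

```text
clock: 18.88
position: [537.3, 138.4, 37.4]
ee_rot: [0.743, -0.67, 0.0, -0.0]
contact_force: [-0.7, -0.6, 2.1]
gripper_width: 27.8
grasp_force: 59.4
```

```bash
python3 g.py 537.6 138.4 37.5 185.9
```

```text
t 18.88 pos [537.3 138.4  37.4] phi -174.1 tilt [0.03 0.01] q6 -0.44 w 27.8 f 59.4 [-0.7 -0.6  2.1]
tool az -0.0 deg; then shift mm [ 0.  -0.3 -0.1]
```

>>> {"op": "servo_tool", "data": {
  "commands": [
    [[150,0,0,0,0,0,0],[80,0,0,0,0,0,0],[80,0,0,0,0,0,0],[80,0,0,0,0,0,0],[80,0,0,-0.01,0,0,0],[80,0,0,-0.03,0,0,0],[80,0,0,-0.04,0,0,0],[40,0,0,-0.03,0,0,6.4],[20,0,0,0,0,0,6.4],[20,0,0,0,0,0,6.4]]
  ]
}}

```text
clock: 19.72
position: [538.5, 139.0, 150.8]
ee_rot: [-0.618, 0.786, -0.001, 0.003]
contact_force: [-0.6, -0.7, -1.9]
gripper_width: 78.7
grasp_force: 0.0
```

>>> {"op": "servo_tool", "data": {
  "commands": [
    [[20,0,0,0,0,0,6.4],[20,0,0,0,0,0,6.4],[20,0,0,0,0,0,6.4],[20,0,0,0,0,0,6.4],[20,0,0,0,0,0,6.1],[20,0,0,0,0,0,0],[20,0,0,0,0,0,0]]
  ]
}}

```text
clock: 20.3
position: [537.1, 138.2, 147.7]
ee_rot: [-0.384, 0.923, 0.0, 0.0]
contact_force: [0.9, -0.4, 0.2]
gripper_width: 78.6
grasp_force: 0.0
```

```bash
python3 g.py 501.4 -339.6 150 135; python3 - <<'E'
from bench import cams
from h import *
import cv2
# stamp & pad check by code: knob centre in side and scene by darkest-brown blob near prediction
for n in("side","scene"):
    im=cams.get_image(n)["frame"];cv2.imwrite(f"pics/{n}_s.png",im);u=proj(n,[[537.6,138.4,84]])[0];x,y=np.int32(u)
    hsv=cv2.cvtColor(im,cv2.COLOR_BGR2HSV)[y-14:y+20,x-14:x+15]
    m=cv2.inRange(hsv,(0,60,10),(20,255,110));n_,l,st,ce=cv2.connectedComponentsWithStats(m)
    print(n,u.round(1),[(s.tolist(),(c+[x-14,y-14]).round(1).tolist()) for s,c in zip(st[1:],ce[1:]) if s[4]>15])
E
```

```text
t 20.30 pos [537.1 138.2 147.7] phi 135.1 tilt [0.03 0.02] q6 -1.33 w 78.6 f 0.0 [ 0.9 -0.4  0.2]
tool az 0.1 deg; then shift mm [ 363.1 -312.6   -2.4]
side [298.7 277.8] [([0, 7, 29, 27, 430], [297.7, 282.5]), ([23, 22, 6, 12, 20], [309.3, 290.4])]
scene [354.4 272.8] [([5, 9, 16, 19, 181], [354.0, 275.3]), ([2, 23, 14, 11, 45], [347.6, 286.8]), ([19, 24, 7, 10, 28], [362.4, 287.9])]
```

>>> {"op": "servo_tool", "data": {
  "commands": [
    [[20,0.03,-0.026,0,0,0,0],[20,0.03,-0.026,0,0,0,0],[20,0.03,-0.026,0,0,0,0],[20,0.03,-0.026,0,0,0,0],[20,0.03,-0.026,0,0,0,0],[20,0.03,-0.026,0,0,0,0],[20,0.03,-0.026,0,0,0,0],[20,0.03,-0.026,0,0,0,0],[20,0.03,-0.026,0,0,0,0],[20,0.03,-0.026,0,0,0,0]]
  ]
}}

```text
clock: 21.23
position: [508.2, -259.7, 147.4]
ee_rot: [-0.383, 0.924, -0.0, 0.0]
contact_force: [1.7, -0.4, 0.1]
gripper_width: 78.7
grasp_force: 0.0
```

>>> {"op": "servo_tool", "data": {
  "commands": [
    [[20,0.03,-0.026,0,0,0,0],[20,0.03,-0.025,0,0,0,0],[20,0,0,0.02,0,0,0],[20,0,0,0,0,0,0],[20,0,0,0,0,0,0],[20,0,0,0,0,0,0]]
  ]
}}

```text
clock: 21.73
position: [502.5, -335.7, 127.6]
ee_rot: [-0.383, 0.924, -0.0, -0.0]
contact_force: [0.3, -0.1, 0.1]
gripper_width: 78.6
grasp_force: 0.0
```

```bash
python3 g.py 501.4 -339.6 60 135; python3 - <<'E'
from bench import cams
from h import *
import cv2
d=cams.get_image("wrist");K,T=d["K"],d["T"];c=(K[0,0],K[0,2],K[1,2],T);im=d["frame"];cv2.imwrite("pics/t1.png",im)
u=proj(c,[[501.4,-339.6,38]])[0];print(u)
a=np.linspace(0,2*np.pi,24)
m=cv2.inRange(cv2.cvtColor(im,cv2.COLOR_BGR2HSV),(0,0,0),(179,70,255))
n,l,st,ce=cv2.connectedComponentsWithStats(m)
print([(s.tolist(),e.round(1).tolist()) for s,e in zip(st[1:],ce[1:]) if s[4]>300])
print(proj(c,np.c_[501.4+26*np.cos(a),-339.6+26*np.sin(a),0*a+38]).round(0)[::6].tolist(), proj(c,[[501.4,-339.6,0]]))
E
```

```text
t 21.73 pos [ 502.5 -335.7  127.6] phi 135.1 tilt [-0.01 -0.02] q6 -0.46 w 78.6 f 0.0 [ 0.3 -0.1  0.1]
tool az 0.1 deg; then shift mm [ 3.6 -2.  67.6]
[313.44378952 228.42262288]
[([0, 0, 74, 101, 3800], [24.4, 33.4]), ([277, 184, 70, 74, 3985], [311.6, 221.0]), ([0, 285, 640, 195, 58516], [319.3, 405.2]), ([335, 287, 20, 29, 425], [344.0, 301.3])]
[[289.0, 252.0], [340.0, 251.0], [335.0, 200.0], [283.0, 209.0]] [[313.69386886 217.57280308]]
```

>>> {"op": "servo_tool", "data": {
  "commands": [
    [[20,0.0036,-0.002,0.02,0,0,0],[20,0,0,0.035,0,0,0],[20,0,0,0.035,0,0,0],[20,0,0,0.02,0,0,0],[20,0,0,0.005,0,0,0],[20,0,0,0,0,0,0],[20,0,0,0,0,0,0],[20,0,0,0,0,0,0]]
  ]
}}

```text
clock: 22.45
position: [503.1, -340.5, 14.5]
ee_rot: [-0.383, 0.924, -0.002, 0.002]
contact_force: [0.3, -0.2, 0.1]
gripper_width: 78.5
grasp_force: 0.0
```

```bash
python3 g.py 501.4 -339.6 -22 135
```

```text
t 22.45 pos [ 503.1 -340.5   14.5] phi 135.1 tilt [ 0.23 -0.11] q6 -0.46 w 78.5 f 0.0 [ 0.3 -0.2  0.1]
tool az 0.1 deg; then shift mm [ 0.6  2.  36.5]
```

>>> {"op": "servo_tool", "data": {
  "commands": [
    [[20,0.0006,0.0015,0.02,0,0,0],[20,0,0,0.012,0,0,0],[20,0,0,0.004,0,0,0],[20,0,0,0,0,0,0],[20,0,0,0,0,0,0],[130,0,0,0,0,0,0],[130,0,0,0,0,0,0],[130,0,0,0,0,0,0],[130,0,0,0,0,0,0],[130,0,0,0,0,0,0]]
  ]
}}

```text
clock: 23.28
position: [500.6, -340.0, -22.7]
ee_rot: [-0.383, 0.924, -0.001, 0.001]
contact_force: [-0.1, 0.5, 5.2]
gripper_width: 50.7
grasp_force: 62.8
```

```bash
python3 g.py 648.9 30.0 90 95.9
```

```text
t 23.28 pos [ 500.6 -340.   -22.7] phi 135.0 tilt [ 0.12 -0.06] q6 -0.46 w 50.7 f 62.8 [-0.1  0.5  5.2]
tool az 39.1 deg; then shift mm [-185.6  352.5 -113.4]
```

>>> {"op": "servo_tool", "data": {
  "commands": [
    [[130,0,0,-0.01,0,0,0],[130,0,0,-0.03,0,0,0],[130,0,0,-0.035,0,0,0],[130,0,0,-0.035,0,0,0],[130,0,0,-0.01,0,0,6.5],[130,0,0,0,0,0,6.5],[130,0,0,0,0,0,6.5],[130,0,0,0,0,0,6.5],[130,0,0,0,0,0,6.5],[130,0,0,0,0,0,6.6]]
  ]
}}

```text
clock: 24.12
position: [499.0, -339.2, 96.0]
ee_rot: [-0.048, 0.999, 0.0, -0.0]
contact_force: [0.4, -0.2, -0.5]
gripper_width: 50.8
grasp_force: 62.5
```

>>> {"op": "servo_tool", "data": {
  "commands": [
    [[130,-0.018,0.035,0,0,0,0],[130,-0.018,0.035,0,0,0,0],[130,-0.018,0.035,0,0,0,0],[130,-0.018,0.035,0,0,0,0],[130,-0.018,0.035,0,0,0,0],[130,-0.018,0.035,0,0,0,0],[130,-0.018,0.035,0,0,0,0],[130,-0.018,0.035,0,0,0,0],[130,-0.018,0.035,0,0,0,0],[130,-0.018,0.035,0,0,0,0]]
  ]
}}

```text
clock: 24.95
position: [642.5, 28.9, 96.1]
ee_rot: [-0.051, 0.999, 0.0, -0.001]
contact_force: [0.8, -0.5, -0.4]
gripper_width: 51.0
grasp_force: 62.6
```

>>> {"op": "servo_tool", "data": {
  "commands": [
    [[130,0,0,0,0,0,0],[130,0,0,0,0,0,0],[130,0,0,0,0,0,0]]
  ]
}}

```text
clock: 25.2
position: [641.9, 27.0, 95.6]
ee_rot: [-0.051, 0.999, -0.0, -0.001]
contact_force: [-0.4, -0.7, -0.8]
gripper_width: 50.9
grasp_force: 62.7
```

```bash
python3 g.py 648.5 30.0 -22.5 95.9
```

```text
t 25.20 pos [641.9  27.   95.6] phi 95.9 tilt [-0.11 -0.01] q6 -1.76 w 50.9 f 62.7 [-0.4 -0.7 -0.8]
tool az -0.0 deg; then shift mm [ -7.1   2.4 118.1]
```

>>> {"op": "servo_tool", "data": {
  "commands": [
    [[130,-0.0064,0.0024,0.02,0,0,0],[130,0,0,0.035,0,0,0],[130,0,0,0.03,0,0,0],[130,0,0,0.015,0,0,0],[130,0,0,0.005,0,0,0],[130,0,0,0,0,0,0],[130,0,0,0,0,0,0],[130,0,0,0,0,0,0]]
  ]
}}

```text
clock: 25.87
position: [650.3, 29.8, -6.9]
ee_rot: [-0.051, 0.999, 0.0, 0.002]
contact_force: [0.5, 0.4, -0.6]
gripper_width: 51.0
grasp_force: 62.6
```

```bash
python3 g.py 647.9 30.0 -22.5 95.9
```

```text
t 25.87 pos [650.3  29.8  -6.9] phi 95.9 tilt [0.19 0.03] q6 -1.76 w 51.0 f 62.6 [ 0.5  0.4 -0.6]
tool az -0.0 deg; then shift mm [ 2.4  0.5 15.6]
```

>>> {"op": "servo_tool", "data": {
  "commands": [
    [[130,0.0015,0.0004,0.007,0,0,0],[130,0,0,0.005,0,0,0],[130,0,0,0,0,0,0],[130,0,0,0,0,0,0],[130,0,0,0,0,0,0]]
  ]
}}

```text
clock: 26.28
position: [647.6, 30.4, -20.8]
ee_rot: [-0.051, 0.999, -0.0, 0.0]
contact_force: [0.5, 0.3, -0.2]
gripper_width: 50.1
grasp_force: 62.6
```

```bash
python3 g.py 647.9 30.0 -22.5 95.9
```

```text
t 26.28 pos [647.6  30.4 -20.8] phi 95.9 tilt [ 0.01 -0.  ] q6 -1.76 w 50.1 f 62.6 [ 0.5  0.3 -0.2]
tool az -0.0 deg; then shift mm [-0.3 -0.5  1.7]
```

>>> {"op": "servo_tool", "data": {
  "commands": [
    [[130,-0.0003,-0.0004,0.0015,0,0,0],[130,0,0,0,0,0,0],[130,0,0,0,0,0,0],[70,0,0,0,0,0,0],[70,0,0,0,0,0,0],[70,0,0,0,0,0,0],[70,0,0,-0.01,0,0,0],[70,0,0,-0.03,0,0,0],[70,0,0,-0.035,0,0,0],[70,0,0,-0.035,0,0,0]]
  ]
}}

```text
clock: 27.12
position: [647.3, 29.7, 89.1]
ee_rot: [-0.051, 0.999, -0.0, -0.001]
contact_force: [0.2, 0.1, 0.6]
gripper_width: 62.1
grasp_force: 0.0
```

>>> {"op": "servo_tool", "data": {
  "commands": [
    [[70,0,0,-0.03,0,0,6.3],[70,0,0,-0.02,0,0,6.2],[70,0,0,0,0,0,6.2],[70,0,0,0,0,0,0],[70,0,0,0,0,0,0]]
  ]
}}

```text
clock: 27.53
position: [647.4, 29.9, 138.1]
ee_rot: [0.11, 0.994, 0.0, 0.0]
contact_force: [-0.6, -0.3, -0.5]
gripper_width: 62.0
grasp_force: 0.0
```

```bash
python3 g.py 617.5 -315.7 120 77.2; python3 - <<'E'
from bench import cams
from h import *
import cv2
# last: find tub in side/scene by code: grey blob near prediction
for n in("side","scene"):
    im=cams.get_image(n)["frame"];u=proj(n,[[648.9,30,19]])[0];x,y=np.int32(u);hsv=cv2.cvtColor(im,cv2.COLOR_BGR2HSV)[y-25:y+26,x-25:x+26]
    m=cv2.inRange(hsv,(0,0,0),(179,70,255));k,l,st,ce=cv2.connectedComponentsWithStats(m)
    print(n,u.round(1),[(s.tolist(),(c+[x-25,y-25]).round(1).tolist()) for s,c in zip(st[1:],ce[1:]) if s[4]>80])
E
```

```text
t 27.53 pos [647.4  29.9 138.1] phi 77.3 tilt [0.01 0.02] q6 -2.09 w 62.0 f 0.0 [-0.6 -0.3 -0.5]
tool az 0.1 deg; then shift mm [ -47.4 -343.7   18. ]
side [252.2 248.6] [([12, 11, 27, 31, 668], [252.4, 249.0])]
scene [289.7 286.3] [([26, 0, 25, 21, 299], [305.3, 267.8]), ([15, 13, 22, 25, 413], [289.5, 285.8])]
```

>>> {"op": "servo_tool", "data": {
  "commands": [
    [[70,-0.0053,-0.038,0,0,0,0],[70,-0.0053,-0.038,0,0,0,0],[70,-0.0053,-0.038,0,0,0,0],[70,-0.0053,-0.038,0,0,0,0],[70,-0.0053,-0.038,0,0,0,0],[70,-0.0053,-0.038,0,0,0,0],[70,-0.0053,-0.038,0,0,0,0],[70,-0.0053,-0.038,0,0,0,0],[70,-0.0053,-0.038,0,0,0,0],[70,0,0,0,0,0,0]]
  ]
}}

```text
clock: 28.47
position: [616.4, -320.3, 135.7]
ee_rot: [0.114, 0.993, -0.0, -0.001]
contact_force: [0.5, 1.3, 0.4]
gripper_width: 62.0
grasp_force: 0.0
```

>>> {"op": "servo_tool", "data": {
  "commands": [
    [[70,0,0,0,0,0,0],[70,0,0,0,0,0,0],[70,0,0,0,0,0,0]]
  ]
}}

```text
clock: 28.72
position: [618.4, -313.0, 137.0]
ee_rot: [0.111, 0.994, 0.0, -0.001]
contact_force: [0.4, 0.9, -0.2]
gripper_width: 62.2
grasp_force: 0.0
```

```bash
python3 g.py 617.5 -315.7 30 77.2; python3 - <<'E'
from bench import cams
from h import *
import cv2
d=cams.get_image("wrist");K,T=d["K"],d["T"];c=(K[0,0],K[0,2],K[1,2],T);im=d["frame"]
q=proj(c,rect(617.5,-315.7,-.224,100,30,46));print(q.round(0).tolist())
cv2.polylines(im,[np.int32(q)],True,(0,0,255),1);cv2.imwrite("pics/st1.png",im)
g=cv2.cvtColor(d["frame"],cv2.COLOR_BGR2GRAY);x,y=np.int32(q.mean(0))
m=(g<60).astype(np.uint8);m[270:]=0;k,l,st,ce=cv2.connectedComponentsWithStats(m)
for i in range(1,k):
    if st[i,4]>300: print(st[i],ce[i].round(1),[np.round(v,1) for v in cv2.minAreaRect(np.argwhere(l==i)[:,::-1].astype(np.float32))])
E
```

```text
t 28.72 pos [ 618.4 -313.   137. ] phi 77.3 tilt [-0.07  0.02] q6 -1.56 w 62.2 f 0.0 [ 0.4  0.9 -0.2]
tool az 0.1 deg; then shift mm [  0.2  -2.8 107. ]
[[333.0, 295.0], [294.0, 294.0], [292.0, 162.0], [334.0, 162.0]]
[ 288  158   43  112 3064] [311.6 223.3] [array([309.1, 213.5]), array([111.5,  41.2]), np.float64(89.2)]
[  0 208  29  62 800] [  9.  248.4] [array([ 14. , 238.5]), array([28., 61.]), np.float64(0.0)]
[465 210  39  39 408] [476.9 226.6] [array([478.8, 224.2]), array([26.2, 46.3]), np.float64(42.1)]
[499 227  44  43 658] [518.  243.8] [array([516.9, 244. ]), array([38.8, 39.2]), np.float64(21.3)]
```

View pics/st1.png

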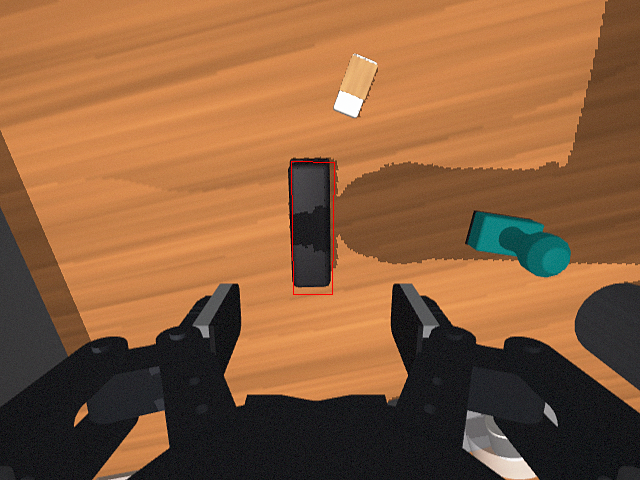

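The view shows the stapler (290–330, 158–287) 2 mm nearer the base than predicted, with the eraser and the turquoise stamp well clear. I descend on it.

>>> {"op": "servo_tool", "data": {
  "commands": [
    [[70,0.0021,-0.0028,0.02,0,0,0],[70,0,0,0.035,0,0,0],[70,0,0,0.035,0,0,0],[70,0,0,0.02,0,0,0],[70,0,0,0.005,0,0,0],[70,0,0,0,0,0,0],[70,0,0,0,0,0,0],[70,0,0,0,0,0,0]]
  ]
}}

```text
clock: 29.43
position: [617.6, -316.5, 25.1]
ee_rot: [0.111, 0.994, -0.001, 0.002]
contact_force: [0.3, 0.2, -0.2]
gripper_width: 62.0
grasp_force: 0.0
```

```bash
python3 g.py 615.8 -315.3 -12 77.2
```

```text
t 29.43 pos [ 617.6 -316.5   25.1] phi 77.3 tilt [ 0.24 -0.09] q6 -1.55 w 62.0 f 0.0 [ 0.3  0.2 -0.2]
tool az 0.1 deg; then shift mm [ 2.2  0.8 37.1]
```

>>> {"op": "servo_tool", "data": {
  "commands": [
    [[70,0.001,0.0008,0.02,0,0,0],[70,0,0,0.012,0,0,0],[70,0,0,0.004,0,0,0],[70,0,0,0,0,0,0],[70,0,0,0,0,0,0],[190,0,0,0,0,0,0],[190,0,0,0,0,0,0],[190,0,0,0,0,0,0],[190,0,0,0,0,0,0],[190,0,0,0,0,0,0]]
  ]
}}

```text
clock: 30.27
position: [615.8, -315.7, -12.3]
ee_rot: [0.111, 0.994, -0.0, 0.001]
contact_force: [0.9, -0.0, 2.9]
gripper_width: 29.4
grasp_force: 60.1
```

```bash
python3 g.py 517.8 341.8 90 95.9
```

```text
t 30.27 pos [ 615.8 -315.7  -12.3] phi 77.2 tilt [ 0.11 -0.05] q6 -1.55 w 29.4 f 60.1 [ 0.9 -0.   2.9]
tool az -18.7 deg; then shift mm [  29.7  664.  -102.6]
```

>>> {"op": "servo_tool", "data": {
  "commands": [
    [[190,0,0,-0.01,0,0,0],[190,0,0,-0.03,0,0,0],[190,0,0,-0.035,0,0,0],[190,0,0,-0.035,0,0,-6.2],[190,0,0,-0.03,0,0,-6.2],[190,0,0,-0.01,0,0,-6.3],[190,0,0,0,0,0,0],[190,0.0018,0.039,0,0,0,0],[190,0.0018,0.039,0,0,0,0],[190,0.0018,0.039,0,0,0,0]]
  ]
}}

```text
clock: 31.1
position: [595.4, -198.5, 134.2]
ee_rot: [-0.048, 0.999, 0.001, -0.002]
contact_force: [0.0, 0.4, -0.8]
gripper_width: 28.9
grasp_force: 59.8
```

>>> {"op": "servo_tool", "data": {
  "commands": [
    [[190,0.0018,0.039,0,0,0,0],[190,0.0018,0.039,0,0,0,0],[190,0.0018,0.039,0,0,0,0],[190,0.0018,0.039,0,0,0,0],[190,0.0018,0.039,0,0,0,0],[190,0.0018,0.039,0,0,0,0],[190,0.0018,0.039,0,0,0,0],[190,0.0018,0.039,0,0,0,0],[190,0.0018,0.039,0,0,0,0],[190,0.0018,0.039,0,0,0,0]]
  ]
}}

```text
clock: 31.93
position: [537.7, 187.7, 134.9]
ee_rot: [-0.05, 0.999, -0.001, -0.002]
contact_force: [0.8, 0.7, -1.8]
gripper_width: 29.1
grasp_force: 59.8
```

>>> {"op": "servo_tool", "data": {
  "commands": [
    [[190,0.0018,0.039,0,0,0,0],[190,0.0018,0.039,0,0,0,0],[190,0,0.035,0,0,0,0],[190,0,0,0,0,0,0],[190,0,0,0,0,0,0],[190,0,0,0,0,0,0]]
  ]
}}

```text
clock: 32.43
position: [523.3, 297.9, 134.9]
ee_rot: [-0.051, 0.999, -0.001, -0.002]
contact_force: [0.6, 0.1, -1.0]
gripper_width: 29.4
grasp_force: 60.1
```

```bash
python3 g.py 517.8 341.8 -12 95.9
```

```text
t 32.43 pos [523.3 297.9 134.9] phi 95.8 tilt [-0.18 -0.14] q6 -2.26 w 29.4 f 60.1 [ 0.6  0.1 -1. ]
tool az -0.1 deg; then shift mm [  0.5  44.5 146.8]
```

>>> {"op": "servo_tool", "data": {
  "commands": [
    [[190,0.0005,0.022,0,0,0,0],[190,0,0.0225,0,0,0,0],[190,0,0,0.03,0,0,0],[190,0,0,0.035,0,0,0],[190,0,0,0.03,0,0,0],[190,0,0,0.02,0,0,0],[190,0,0,0.005,0,0,0],[190,0,0,0,0,0,0],[190,0,0,0,0,0,0],[190,0,0,0,0,0,0]]
  ]
}}

```text
clock: 33.27
position: [520.8, 343.3, 18.6]
ee_rot: [-0.051, 0.999, 0.001, 0.001]
contact_force: [0.9, -0.8, -1.7]
gripper_width: 29.1
grasp_force: 59.9
```

```bash
python3 g.py 517.8 341.8 -12 95.9
```

```text
t 33.27 pos [520.8 343.3  18.6] phi 95.8 tilt [0.15 0.14] q6 -2.31 w 29.1 f 59.9 [ 0.9 -0.8 -1.7]
tool az -0.1 deg; then shift mm [ 3.2 -1.3 30.6]
```

>>> {"op": "servo_tool", "data": {
  "commands": [
    [[190,0.0015,-0.0005,0.015,0,0,0],[190,0,0,0.009,0,0,0],[190,0,0,0.003,0,0,0],[190,0,0,0,0,0,0],[190,0,0,0,0,0,0],[190,0,0,0,0,0,0]]
  ]
}}

```text
clock: 33.77
position: [518.5, 342.6, -9.6]
ee_rot: [-0.051, 0.999, 0.0, 0.001]
contact_force: [-0.7, -0.0, -1.4]
gripper_width: 29.2
grasp_force: 59.9
```

```bash
python3 g.py 517.8 341.8 -12 95.9
```

```text
t 33.77 pos [518.5 342.6  -9.6] phi 95.9 tilt [0.06 0.05] q6 -2.31 w 29.2 f 59.9 [-0.7 -0.  -1.4]
tool az 0.0 deg; then shift mm [ 0.8 -0.7  2.4]
```

>>> {"op": "servo_tool", "data": {
  "commands": [
    [[190,0.0005,-0.0005,0.001,0,0,0],[190,0,0,0.0012,0,0,0],[190,0,0,0,0,0,0],[190,0,0,0,0,0,0]]
  ]
}}

```text
clock: 34.1
position: [517.8, 341.8, -12.3]
ee_rot: [-0.051, 0.999, 0.0, 0.0]
contact_force: [0.6, 0.4, -1.0]
gripper_width: 29.2
grasp_force: 60.0
```

>>> {"op": "servo_tool", "data": {
  "commands": [
    [[120,0,0,0,0,0,0],[120,0,0,0,0,0,0],[120,0,0,0,0,0,0],[120,0,0,0,0,0,0],[120,0,0,-0.01,0,0,0],[120,0,0,-0.03,0,0,0],[120,0,0,-0.035,0,0,0],[120,0,0,-0.035,0,0,0],[120,0,0,-0.035,0,0,0],[120,0,0,-0.02,0,0,0]]
  ]
}}

```text
clock: 34.93
position: [519.2, 342.7, 158.3]
ee_rot: [-0.052, 0.999, 0.002, 0.003]
contact_force: [0.6, 0.4, -0.2]
gripper_width: 45.3
grasp_force: 0.0
```

```bash
python3 g.py 517.8 341.8 150 95.9; python3 - <<'E'
from bench import cams
from h import *
import cv2
e=np.array([np.cos(.1026),np.sin(.1026)])
D=[rect(517.8,341.8,.1026,100,30,46),rect(526.37,258.7,.1026,115,75,25),rect(538.7,139.3,.1026+np.pi/2,80,54,18),rect(550.95,19.95,.1026,85,85,30)]
a=np.linspace(0,6.28,24);D+=[np.c_[648.9+26*np.cos(a),30+26*np.sin(a),0*a+38],np.c_[538.7+15*np.cos(a),139.3+15*np.sin(a),0*a+84]]
o=np.zeros((600,800,3),np.uint8)
for i,(n,(x,y)) in enumerate({"side":(205,225),"scene":(255,225)}.items()):
    im=cams.get_image(n)["frame"];k=4 if i else 2.6
    x1,y1,w,h=(205,225,160,240) if i==0 else (265,225,160,200)
    c=cv2.resize(im[y1:y1+h,x1:x1+w],(400,h*400//w),interpolation=cv2.INTER_CUBIC)
    for p in D: cv2.polylines(c,[np.int32(((proj(n,p)-[x1,y1]+.5)*400/w-.5).round())],True,(0,0,255),1)
    o[:len(c),i*400:i*400+400]=c[:600]
cv2.imwrite("pics/fin.png",o)
E
```

```text
t 34.93 pos [519.2 342.7 158.3] phi 95.9 tilt [0.35 0.26] q6 -2.31 w 45.3 f 0.0 [ 0.6  0.4 -0.2]
tool az 0.0 deg; then shift mm [ 1.5 -0.7  8.2]
```

View pics/fin.png

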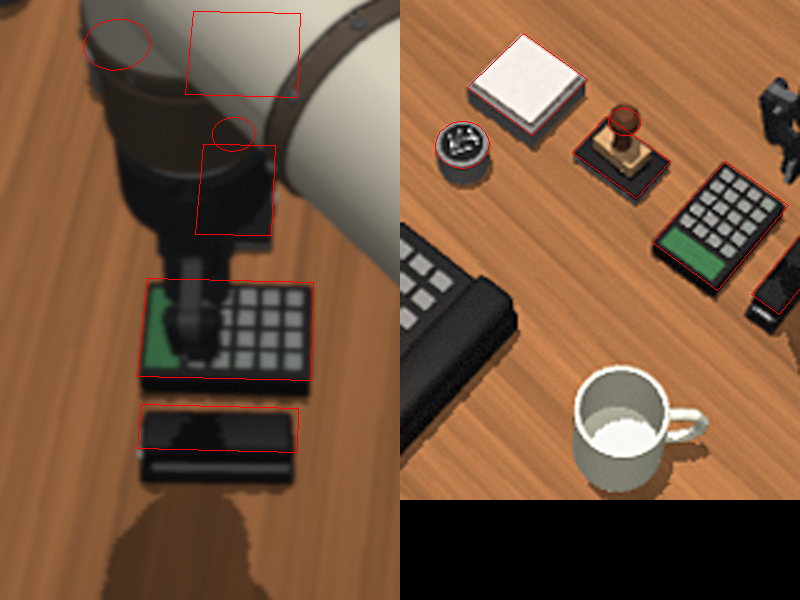

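The overlay shows the tub, holder, pad with the stamp upright on it, calculator and stapler all on their targets, and the mug untouched. I hand in.

```bash
python3 -c "
from bench import ticket
print(ticket.job_done())"
```

```text
the job is handed in; nothing more can be done
None
```

The job is handed in at about 35 s: the ink pad with the stamp upright on it, the clip tub and the stapler are all set down and released. Image overlays put them within about 2 mm of target, and the eraser, mug and pen pot were not moved.

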